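Set presser-foot height with a taper gauge

ROBOT

A 6-joint arm with a two-finger parallel gripper is mounted at the origin on a cart in front of the work surface, level with it; the furniture and walls round the work are solid. World frame = base frame: x ahead of the robot, y to its left, z up, the work surface at z = 0. Lengths are in m, angles in degrees, forces in N, time in s.
With the tool pointing down it reaches from about 0.325 to 0.85 m from the base axis. Payload 15.5 kg.
Tool frame: the origin (TCP) lies midway between the tips of the shut fingers; the grasp point (between the pads) lies 19 mm behind it; z points along the fingers, y is the line along which they close (so a half turn about z gives the same grasp; the last joint's range is limited). The gripper opens to 91 mm and grips with 3 to 60 N. Pads are 32 mm wide; open, the fingers measure 118 mm over their backs; the gripper's body (76 mm by 178 mm) begins 60 mm behind the grasp point.
Start: joints at [65.518, 28.281, 77.091, -0, 74.628, -5.472], TCP at [0.204, 0.591, 0.214] pointing down, gripper open.
Joint ranges: [-166.48, 166.48], [-47.26, 123.95], [12.59, 153.08], [-70.14, 250.14], [6.76, 159.57], [-176.63, 176.63]. Speed limits (degrees/s): [108.29, 108.29, 147.25, 172.46, 172.46, 172.46].

INTERFACE

Orientations are given as a 3x3 rotation matrix whose columns are the frame's x, y, z axes.
In Python, from bench import ctrl gives the robot as it stands. The module is installed in compiled form; this text tells all that it offers. Calls block until the motion is done:
- ctrl.goto(position, orientation): joint-space move of the TCP to a pose.
- ctrl.move_l(position, vel=0.15, ori=None, contact_N=None): straight line of the TCP; ori=None keeps the orientation; vel is the mean speed in m/s. With contact_N (N) it stops when the force on the tool has changed by that much, and returns True; else False.
- ctrl.movej(angles): joint-space move.
- ctrl.command_gripper(opening): opening from 0.0 (shut) to 1.0 (fully open); the grip force is fixed at half the most; returns when the fingers have stopped.
- ctrl.sleep(seconds).
- ctrl.ik(position, orientation): joint angles nearest the present ones, or None.
- ctrl.read_camera(name): name is "scene" or "top" or "wrist"; returns the picture (480x640x3 uint8, blue, green, red); there is no depth.
- ctrl.camera_params(name): a dict with "fx", "fy", "cx", "cy" (pixels), "D" ([k1, k2, p1, p2, k3] as OpenCV has them; the pictures are not rectified), "pose" (4x4, takes a point from camera to world coordinates); the wrist camera has in their place "T_tool_cam" (4x4, takes a point from camera to tool coordinates, whose origin is the TCP and whose axes are the flange's). Camera axes: x right, y up, looking along -z (the intrinsics and any distortion apply to the point x, -y, -z); pixel columns grow to the right and rows downward; lengths in m; the calibration is good to about 2 mm. A picture is of the moment at which its call begins: read the wrist's pose just before it. camera_params takes no time and is no camera call.
A pose or a line that the arm cannot do raises ctrl.MotionError and nothing moves.
- ctrl.sign_off(): hands the job in; it is judged then, once.
Readings, each from a call of its own:
- ctrl.current_t(): time.
- ctrl.current_q(): joint angles.
- ctrl.current_dq(): joint speeds.
- ctrl.current_effort(): joint torques, N m.
- ctrl.current_tool_pos(): TCP position.
- ctrl.current_eef_rot(): TCP orientation.
- ctrl.current_contact_force(): force on the tool from outside, world axes, zero at the start.
- ctrl.current_wrist_torque(): the same for the moment, N m.
- ctrl.current_grip_width(): opening from 0.0 (shut) to 1.0 (fully open).
- ctrl.current_grasp_force(): force on a finger pad.
Only numpy, scipy, OpenCV 4.12 (cv2) and the standard library are available. Lean on these libraries where they do the work, as an engineer would, in place of code of your own. Each camera call takes 0.05 s, during which the arm holds its last target. There are 200 camera calls.

TASK

The presser bar of the small pale-grey sewing machine is being reset: first back its pressure off by turning the black dial on top of the machine's head counterclockwise (seen from above) until it clicks past its detent and points at the green dot. Then take the taper gauge by its orange handle, lay its blade flat on the machine's bed and slide it straight in from the front under the middle of the presser foot until the foot just lifts clear of the needle plate, about 3 mm, with the toe of the foot over the green band. Finish holding the gauge there by its handle, still gripped, so that the bar can be clamped; leave the small parts, the screwdriver and the oil bottle where they are.

Things in the scene. Friction and masses are not known exactly. Their poses are not given: they have to be found in the camera images.
- machine: fixed small sewing machine, pale grey. Origin on the table under the presser bar; x axis from its front (operator's side) to its back, y to its left end, z up. Flat bed x -80 to +80, y -250 to +50 mm, its top 62 mm above the origin. Over it the head: x -42 to +50 (a tension knob to -54), y -36 to +47, height 122 to 232 mm; arm and column lie to the right at the same depth. The front is free
- plate (a point): point on the top of the steel needle plate (flush with the bed, 62 mm above the table) under the presser bar; axes as the machine's (x to the back, y to its left, z up)
- pressure_dial (a joint): angle (rad) of the pressure dial on the head's top, counterclockwise from above positive. Starts in its sewing detent at 0 (white dot); resists with up to 0.2 N m, most at first, as far as the middle (0.6), then snaps on to the released detent at 1.2 (green dot); firm stops at 0 and 1.2. Spring force on the foot falls from 12 N to 3 N; 1.2 N more per mm of lift
- dial_grip (a point): middle of the dial's black grip bar (40 mm long, 12 wide, 25 tall), on the dial's upright axis, 255 mm above the table, 10 mm below the bar's top, 18 mm above the round housing (52 mm across) under it. Its x axis runs along the bar and turns with it; white pointer line at the -x end
- foot_sole (a point): front edge of the flat sole of the steel presser foot (two toes, 22 mm wide over all), on its middle line, 8 mm in front of the bar; moves straight up and down with the foot; at the height of plate while the foot is down, so its height above plate is the lift of the foot
- foot_toe (a point): middle of the front end of the upturned toes of the presser foot, 13.5 mm in front of the sole's front edge; the underside of the toes rises at 22 degrees from the sole to about 5 mm above it here
- foot: presser foot with its bar; origin on the sole under the presser bar; slides up and down against its spring
- taper_gauge: taper gauge, 165 mm long, about 90 g, flat on the table: orange handle 60 long, 20 wide, 30 mm tall; aluminium blade 24 mm wide. Origin under the middle of the handle, on the underside; x axis to the thin tip, z up. Blade 11.5 mm thick from x = 30 to 75 mm, then an even taper (1 in 6) to 1.5 mm at the tip, x = 135 mm. Green band 16 to 30 mm behind the tip
- gauge_grip (a point): point in the middle of the gauge's handle, 18 mm above its underside; axes as the gauge's
- gauge_tip (a point): middle of the gauge's tip, on its underside
- overlock: fixed, to keep clear of: ivory overlock machine on the table left of the work. In the room it covers x 0.26 to 0.56, y -0.14 to 0.25 m (hand wheel and thread cones included), body 0.28 m tall; a thin thread stand rises at x 0.53, y 0.11 to a crossbar 0.57 m high. An arm that starts on its far side must pass over it, or between it and the robot
- spare_foot: bystander: spare presser foot, 10 x 37 x 20 mm, lying on the machine's bed right of the foot in use
- bobbin_holder: bystander: steel bobbin case, 22 x 28 x 13 mm, on the machine's bed farther right
- driver: bystander: small screwdriver with red handle, 141 mm long, on the table in front right
- oil_bottle: bystander: oil bottle with red spout, 38 mm across, 128 mm tall, standing on the table left of the machine

How it is judged:
By the outcome, as a careful person would: the job done as asked, in the order asked, and still so for the second after the job is handed in, while the arm keeps its last pose, push and grip.
It also fails if it takes over 64 s, if anything falls off the work surface, if the arm or the gripper's body presses on something with over 40 N, if the wrist force passes 120 N, or if a joint passes its speed limit or range.

## Working session

There is one attempt and no reset: what is moved stays moved. The work goes in short steps, each a Python script; the robot and the scene stay as the last script left them, time stands still between calls to the robot, and variables do not carry over. Pictures are saved under pics/ and viewed, at most 10 in all, crops included, and the job is handed in when it is done.

```bash
mkdir -p pics
python3 - <<'E'
from bench import ctrl
import cv2,numpy as np
np.set_printoptions(precision=4,suppress=True)
for n in ("scene","top"):
    cv2.imwrite(f"pics/{n}0.png",ctrl.read_camera(n)); print(n,ctrl.camera_params(n))
print(ctrl.camera_params("wrist"),ctrl.current_t(),ctrl.current_eef_rot())
E
```

```text
scene {'fx': 499.54973721080876, 'fy': 499.54973721080876, 'cx': 315.04659599164944, 'cy': 235.67478842483925, 'D': array([-0.1185,  0.    ,  0.    ,  0.    ,  0.    ]), 'pose': array([[ 0.6405,  0.4155, -0.6459, -0.1892],
       [-0.7679,  0.3467, -0.5386, -0.7735],
       [ 0.0001,  0.841 ,  0.5411,  0.752 ],
       [ 0.    ,  0.    ,  0.    ,  1.    ]])}
top {'fx': 573.2689981576883, 'fy': 573.2689981576883, 'cx': 319.88321056050296, 'cy': 225.053583612623, 'D': array([0.0621, 0.    , 0.    , 0.    , 0.    ]), 'pose': array([[-0.3976,  0.7231, -0.5649, -0.2586],
       [-0.9175, -0.3214,  0.2344,  0.0833],
       [-0.0121,  0.6115,  0.7912,  1.2102],
       [ 0.    ,  0.    ,  0.    ,  1.    ]])}
{'fx': 347.87497357671685, 'fy': 347.87497357671685, 'cx': 318.7631520130586, 'cy': 242.40162334474016, 'D': array([-0.0427,  0.    ,  0.    ,  0.    ,  0.    ]), 'T_tool_cam': array([[-0.0003,  0.969 ,  0.2471,  0.0694],
       [ 1.    ,  0.0001,  0.0006,  0.0014],
       [ 0.0005,  0.2471, -0.969 , -0.1721],
       [ 0.    ,  0.    ,  0.    ,  1.    ]])} 0.1 [[-0.9455  0.3257 -0.0004]
 [ 0.3257  0.9455 -0.001 ]
 [ 0.0001 -0.001  -1.    ]]
```

View pics/scene0.png

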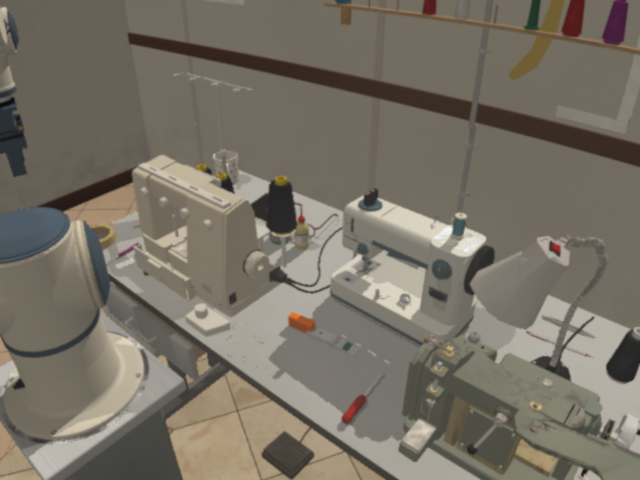

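View pics/top0.png

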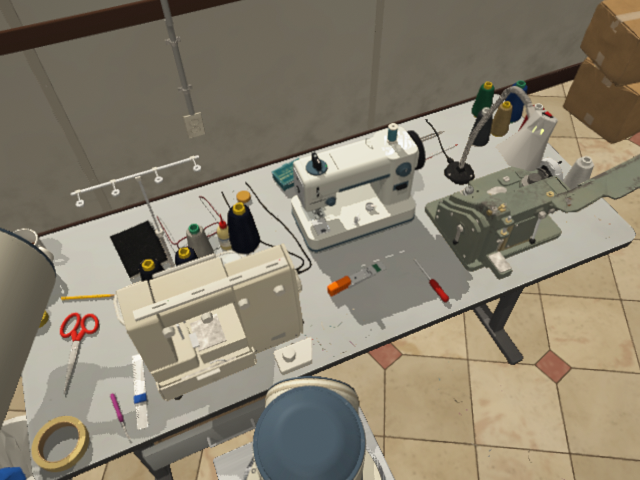

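The scene picture shows the gauge's orange handle at about (302,322) with its blade running to (352,345), the dial at about (371,197) and the foot at about (365,262). In the top picture the gauge is at about (340,285) and the dial at about (315,163). I'll enlarge both.

```bash
cat > h.py <<'E'
from bench import ctrl
import cv2,numpy as np
np.set_printoptions(precision=4,suppress=True)
def wpose():
    p=np.eye(4);p[:3,:3]=ctrl.current_eef_rot();p[:3,3]=ctrl.current_tool_pos()
    return p@ctrl.camera_params("wrist")["T_tool_cam"]
def ray(n,uv,pose=None):
    c=ctrl.camera_params(n);K=np.array([[c["fx"],0,c["cx"]],[0,c["fy"],c["cy"]],[0,0,1]])
    x,y=cv2.undistortPoints(np.array([[uv]],float),K,np.array(c["D"]))[0,0]
    P=c["pose"] if pose is None else pose
    return P[:3,3],P[:3,:3]@np.array([x,-y,-1])
def onz(n,uv,z,pose=None):
    o,d=ray(n,uv,pose);return o+d*(z-o[2])/d[2]
def proj(n,X,pose=None):
    c=ctrl.camera_params(n);K=np.array([[c["fx"],0,c["cx"]],[0,c["fy"],c["cy"]],[0,0,1]])
    P=np.linalg.inv(c["pose"] if pose is None else pose)
    q=(P[:3,:3]@np.atleast_2d(X).T).T+P[:3,3]; q=q*[1,-1,-1]
    return cv2.projectPoints(q,np.zeros(3),np.zeros(3),K,np.array(c["D"]))[0][:,0]
def tri(*obs):
    A=0;b=0
    for o in obs:
        o_,d=ray(*o);d=d/np.linalg.norm(d);M=np.eye(3)-np.outer(d,d);A=A+M;b=b+M@o_
    return np.linalg.solve(A,b)
E
python3 - <<'E'
from h import *
s=cv2.imread("pics/scene0.png");t=cv2.imread("pics/top0.png")
a=cv2.resize(s[180:370,280:480],None,fx=3,fy=3,interpolation=cv2.INTER_CUBIC)
cv2.imwrite("pics/s1.png",a)
print("dial",tri(("scene",(371,197)),("top",(315,163))))
print("dial z",onz("scene",(371,190),.265),onz("top",(315,155),.265))
print("handle",onz("scene",(302,322),.02),onz("top",(340,285),.02))
print("tip s",onz("scene",(355,349),.002),"t",onz("top",(381,266),.002))
print("bar",[onz("scene",p,.57) for p in((175,75),(250,90))],[onz("top",p,.57) for p in((75,198),(198,160))])
for p in [(335,290),(430,335)]: print("bed s",onz("scene",p,.062))
for p in [(308,248),(413,215)]: print("bed t",onz("top",p,.062))
E
```

```text
dial [ 0.6035 -0.2653  0.2466]
dial z [ 0.604  -0.2654  0.265 ] [ 0.6077 -0.2673  0.265 ]
handle [ 0.4043 -0.2422  0.02  ] [ 0.4028 -0.2408  0.02  ]
tip s [ 0.4271 -0.3669  0.002 ] t [ 0.422  -0.3634  0.002 ]
bar [array([ 0.2229, -0.1727,  0.57  ]), array([ 0.2359, -0.3123,  0.57  ])] [array([0.3893, 0.2001, 0.57  ]), array([0.3918, 0.0154, 0.57  ])]
bed s [ 0.4937 -0.2608  0.062 ]
bed s [ 0.5019 -0.4916  0.062 ]
bed t [ 0.5078 -0.2018  0.062 ]
bed t [ 0.4944 -0.4872  0.062 ]
```

View pics/s1.png

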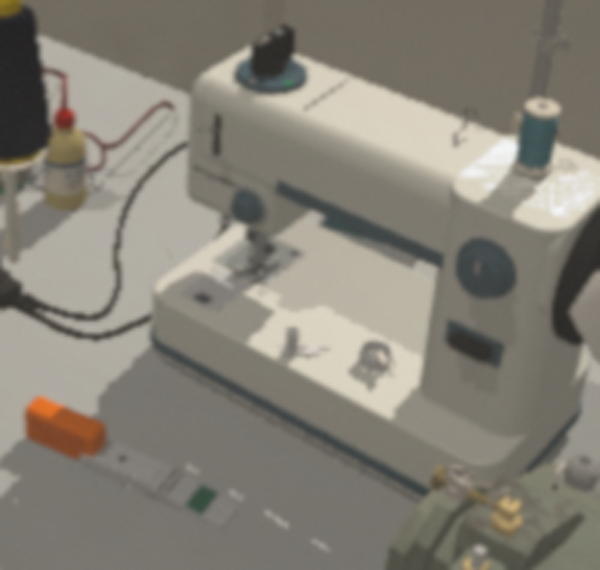

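The enlarged scene crop shows the dial bar's top at about (371,192) in full-image pixels, the foot at about (366,262) and the gauge's green band at about (347,346). Next I'll plan the passage over the overlock.

Run:
```python
from h import *
print([tri(("scene",a),("top",b)) for a,b in (((175,75),(75,198)),((250,90),(198,160)))])
def R(a):
    a=np.radians(a);return np.array([[-np.cos(a),np.sin(a),0],[-np.sin(a),-np.cos(a),0],[0,0,-1.]]) # tool x = -(cos,sin)
for r,z in((.33,.45),(.36,.45),(.33,.5)):
    for az in(70,11,-30): print(r,z,az,ctrl.ik([r*np.cos(np.radians(az)),r*np.sin(np.radians(az)),z],R(az)))
for x,y in((.47,-.3),(.5,-.3)):
    print(ctrl.ik([x,y,.42],R(0)),ctrl.ik([x,y,.42],R(-90)))
```

```text
[array([0.4991, 0.2223, 0.4537]), array([0.5223, 0.0011, 0.4449])]Traceback (most recent call last):
  File "<stdin>", line 6, in <module>
  File "scipy/spatial/transform/_rotation.pyx", line 1143, in scipy.spatial.transform._rotation.Rotation.from_matrix
ValueError: Non-positive determinant (left-handed or null coordinate frame) in rotation matrix 0: [[-0.342   0.9397  0.    ]
 [-0.9397 -0.342   0.    ]
 [ 0.      0.     -1.    ]].
```

```bash
cat >> h.py <<'E'
def R(a):
    "tool down, tool x (camera side) along -(cos a, sin a)"
    a=np.radians(a);c,s=np.cos(a),np.sin(a);return np.array([[-c,-s,0],[-s,c,0],[0,0,-1.]])
def cyl(r,az,z): return np.array([r*np.cos(np.radians(az)),r*np.sin(np.radians(az)),z])
E
python3 - <<'E'
from h import *
for r,z in((.33,.45),(.36,.45),(.33,.5)):
    for az in(70,11,-30): print(r,z,az,ctrl.ik(cyl(r,az,z),R(az)))
for x,y in((.47,-.3),(.5,-.28)):
    print(ctrl.ik([x,y,.42],R(0)),ctrl.ik([x,y,.42],R(-90)))
E
```

```text
0.33 0.45 70 [  59.5949   -7.2057   86.7273   -0.      100.4785 -100.4051]
0.33 0.45 11 [   0.5949   -7.2057   86.7273   -0.      100.4785 -100.4051]
0.33 0.45 -30 [ -40.4051   -7.2057   86.7273   -0.      100.4785 -100.4051]
0.36 0.45 70 [ 60.4705  -4.2311  84.1956  -0.     100.0355 -99.5295]
0.36 0.45 11 [  1.4705  -4.2311  84.1956  -0.     100.0355 -99.5295]
0.36 0.45 -30 [-39.5295  -4.2311  84.1956  -0.     100.0355 -99.5295]
0.33 0.5 70 [  59.5949   -7.4593   79.7934   -0.      107.6659 -100.4051]
0.33 0.5 11 [   0.5949   -7.4593   79.7934   -0.      107.6659 -100.4051]
0.33 0.5 -30 [ -40.4051   -7.4593   79.7934   -0.      107.6659 -100.4051]
[ -38.6861   15.2307   66.2676   -0.       98.5016 -128.6861] [-38.6861  15.2307  66.2676  -0.      98.5016 -38.6861]
[ -35.2185   16.7232   64.1591   -0.       99.1177 -125.2185] [-35.2185  16.7232  64.1591  -0.      99.1177 -35.2185]
```

Run:
```python
from h import *
q=[59.6,-7.2,86.73,0,100.48,-100]
ctrl.movej(q);print(ctrl.current_t())
q[0]=-40;ctrl.movej(q);print(ctrl.current_t())
ctrl.goto([.50,-.28,.42],R(0));print(ctrl.current_t(),ctrl.current_tool_pos())
P=wpose();np.save("P1.npy",P);cv2.imwrite("pics/w1.png",ctrl.read_camera("wrist"))
ctrl.goto([.44,-.31,.42],R(-80));print(ctrl.current_t())
P=wpose();np.save("P2.npy",P);cv2.imwrite("pics/w2.png",ctrl.read_camera("wrist"))
```

```text
1.6167
4.0667
5.0333 [ 0.4994 -0.2795  0.4206]
6.3
```

View pics/w1.png

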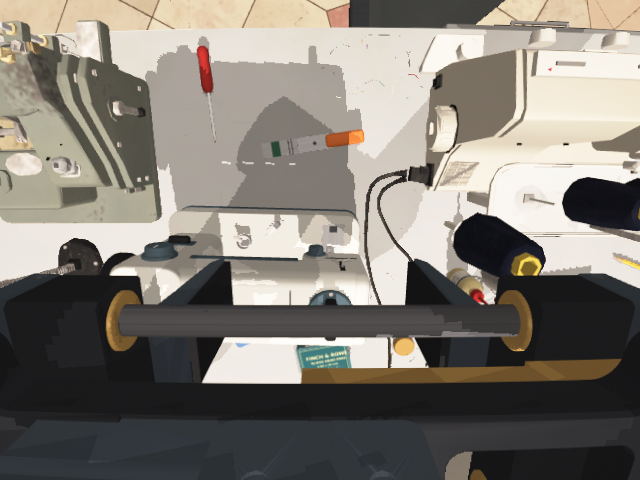

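View pics/w2.png

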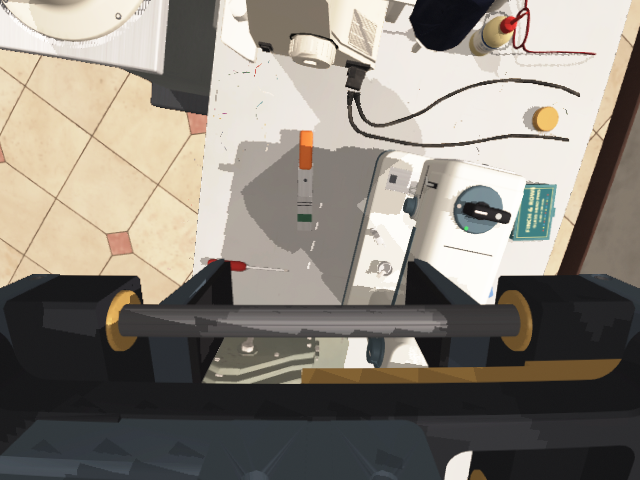

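In w2 the gauge runs from its orange end at about (306,131) to its tip at (304,228). The dial centre is at about (480,210) with the bar running from (463,203) to (509,215), and the bed's left front corner is at about (383,152). I'll enlarge this region.

Run:
```python
import cv2
w=cv2.imread("pics/w2.png")
cv2.imwrite("pics/w2c.png",cv2.resize(w[122:312,286:546],None,fx=3,fy=3,interpolation=cv2.INTER_CUBIC))
```

```text
(no output)
```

View pics/w2c.png

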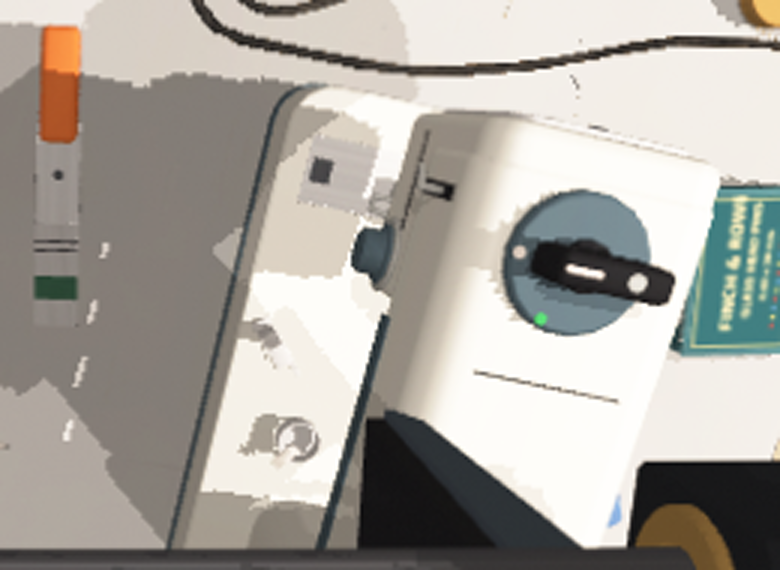

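Run:
```python
from h import *
P=np.load("P2.npy")
def w(c,z): return onz("wrist",(286+c[0]/3,122+c[1]/3),z,P)
def yaw(a,b): d=b-a;return np.degrees(np.arctan2(d[1],d[0])),np.linalg.norm(d)
h=[w(c,.237) for c in((503,258),(651,268),(582,190),(574,336))]
print("housing",h,(h[0]+h[1])/2,(h[2]+h[3])/2)
print("dots",w((520,252),.237),w((541,319),.237))
a,b=w((533,257),.265),w((672,287),.265);print("bar",a,b,(a+b)/2,yaw(a,b))
print("front stripe yaw",yaw(w((272,130),.01),w((170,545),.01)), w((272,130),.01))
print("slit",yaw(w((475,372),.232),w((617,402),.232)))
print("plate L edge",yaw(w((322,137),.062),w((378,150),.062)),[w(c,.062) for c in((322,137),(378,150),(298,198),(363,216))])
print("head left",yaw(w((515,112),.232),w((715,170),.232)),"front",w((405,410),.232))
g=[w((61,27),.03),w((58,141),.03)];print("handle",g,yaw(*g),(g[0]+g[1])/2)
print("tip",w((34,325),.0015),w((78,325),.0015),"blade",w((37,145),.0115),w((80,145),.0115),"hc",w((41,27),.03),w((81,27),.03))
```

```text
housing [array([ 0.575 , -0.2691,  0.237 ]), array([ 0.6274, -0.2632,  0.237 ]), array([ 0.5957, -0.2417,  0.237 ]), array([ 0.6074, -0.2914,  0.237 ])] [ 0.6012 -0.2662  0.237 ] [ 0.6016 -0.2665  0.237 ]
dots [ 0.5803 -0.2661  0.237 ] [ 0.5941 -0.2876  0.237 ]
bar [ 0.5729 -0.2648  0.265 ] [ 0.6204 -0.2661  0.265 ] [ 0.5966 -0.2654  0.265 ] (np.float64(-1.5141804916528356), np.float64(0.04751848891159091))
front stripe yaw (np.float64(-91.83200054018936), np.float64(0.25058432638238226)) [ 0.5247 -0.242   0.01  ]
slit (np.float64(-1.8979952359528416), np.float64(0.054601810595108775))
plate L edge (np.float64(-2.35248682145804), np.float64(0.029172720336176194)) [array([ 0.5414, -0.2407,  0.062 ]), array([ 0.5706, -0.2419,  0.062 ]), array([ 0.5362, -0.2725,  0.062 ]), array([ 0.5708, -0.2754,  0.062 ])]
head left (np.float64(-4.596922202616903), np.float64(0.07458575043953045)) front [ 0.5567 -0.3296  0.232 ]
handle [array([ 0.403 , -0.2101,  0.03  ]), array([ 0.4111, -0.2675,  0.03  ])] (np.float64(-81.96814698331832), np.float64(0.05795033559086986)) [ 0.407  -0.2388  0.03  ]
tip [ 0.4139 -0.3745  0.0015] [ 0.439  -0.37    0.0015] blade [ 0.3996 -0.2725  0.0115] [ 0.4227 -0.2684  0.0115] hc [ 0.3928 -0.2119  0.03  ] [ 0.4132 -0.2083  0.03  ]
```

Run:
```python
from h import *
A=178.1;p=np.array([.6013,-.2664,.2425])
ctrl.goto(p+[0,0,.09],R(A)); print(ctrl.current_q(),ctrl.current_t())
print("contact",ctrl.move_l(p,vel=.08,contact_N=8),ctrl.current_tool_pos(),ctrl.current_contact_force())
ctrl.command_gripper(0);print("grip",ctrl.current_grip_width()*91,ctrl.current_grasp_force(),ctrl.current_t())
for d in(15,30,45,60,70):
    ctrl.goto(p,R(A+d));print(d,ctrl.current_wrist_torque(),ctrl.current_contact_force(),ctrl.current_t())
print(ctrl.current_eef_rot()[:,0],ctrl.current_tool_pos(),ctrl.current_grip_width()*91)
```

```text
[-29.1086  26.5524  61.5527  -0.0033  91.8858  62.7484] 8.1583
contact False [ 0.6016 -0.2666  0.2431] [0.08   0.1096 0.0853]
grip 11.785916020859329 35.108707279432565 10.6167
15 [-0.8373  0.4781 -0.094 ] [-1.3165 -5.1491  4.5976] 10.9833
30 [-0.6247  0.5931  0.0255] [-0.0582 -5.4082  4.737 ] 11.35
45 [-0.5055  0.6047  0.1113] [-1.2759 -4.2005  5.5426] 11.7167
60 [-0.3757  0.6707  0.2222] [-0.7208 -5.0782  5.0242] 12.0833
70 [-0.5553  0.5022 -0.8101] [-1.7025 -4.5501  5.9123] 12.375
[ 0.3731  0.9278 -0.0009] [ 0.6014 -0.2672  0.2432] 12.230544106693555
```

Run:
```python
from h import *
A=178.1;p=np.array([.6013,-.2664,.2425])
ctrl.goto(p,R(A+68.3));print(ctrl.current_wrist_torque())
ctrl.command_gripper(1.0)
ctrl.move_l(p+[0,0,.1],vel=.15)
th=np.radians(45);Rt=np.array([[np.cos(th),0,np.sin(th)],[0,-1,0],[np.sin(th),0,-np.cos(th)]]);Rt=np.column_stack([[np.cos(th),0,np.sin(th)],[0,-1,0],[np.sin(th),0,-np.cos(th)]])
ctrl.goto([.43,-.28,.34],R(-80));print(ctrl.current_t())
P=wpose();np.save("P3.npy",P);i3=ctrl.read_camera("wrist");cv2.imwrite("pics/w3.png",i3)
u=proj("wrist",[.6013,-.2664,.25],P)[0];print("dial at",u)
ctrl.goto([.41,-.267,.22],R(180))
cam=np.array([.58,-.267,.066])+.27*np.array([-np.sin(th),0,np.cos(th)])
t=cam-Rt@ctrl.camera_params("wrist")["T_tool_cam"][:3,3]
print(t,ctrl.ik(t,Rt));ctrl.goto(t,Rt);print(ctrl.current_t(),ctrl.current_tool_pos())
P=wpose();np.save("P4.npy",P);i4=ctrl.read_camera("wrist");cv2.imwrite("pics/w4.png",i4)
v=proj("wrist",[.58,-.267,.066],P)[0];print("foot at",v)
def crop(i,u,w,h):
    x,y=int(max(0,min(640-w,u[0]-w/2))),int(max(0,min(480-h,u[1]-h/2)));return i[y:y+h,x:x+w],(x,y)
a,oa=crop(i3,u,120,150);b,ob=crop(i4,v,145,150)
print(oa,ob)
cv2.imwrite("pics/m1.png",np.hstack([cv2.resize(a,(240,300)),cv2.resize(b,(580,600))[:300]*0]) if 0 else np.hstack([np.vstack([cv2.resize(a,(220,275)),np.zeros((305,220,3),np.uint8)]),cv2.resize(b,(560,580),interpolation=cv2.INTER_CUBIC)]))
```

```text
[-0.4772  0.6399  0.2073]
15.4833
dial at [530.3274 265.9019]
[ 0.461  -0.2682  0.0855] [-61.7685  36.4648 129.0857 103.3169  39.8072 -69.9161]
19.0083 [ 0.4614 -0.2683  0.0858]
foot at [318.5903 154.8151]
(470, 190) (246, 79)
```

View pics/m1.png

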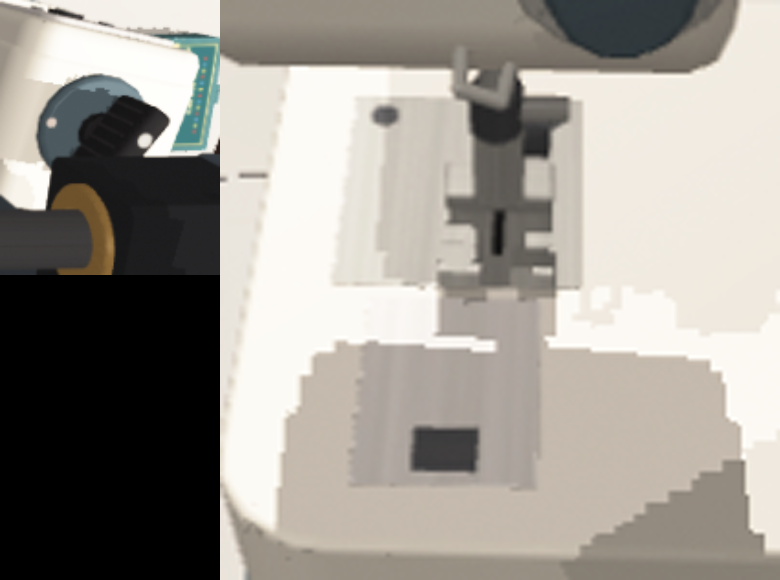

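The dial panel shows the bar turned towards the lower left, away from the white dot. In the front view the foot's toes span (438..556, about 290), so their middle is at panel (497,290). The bed's front edge is at about row 555.

Run:
```python
from h import *
P=np.load("P4.npy")
def w(c,z): return onz("wrist",(246+(c[0]-220)/(560/145),79+c[1]/(580/150)),z,P)
for n,c,z in(("toeL",(438,292),.068),("toeR",(556,294),.068),("toe mid",(497,293),.068),("toeback L",(444,215),.064),("toeback R",(555,215),.064),("plate corners",(333,284),.062),("pcR",(582,288),.062),("pbL",(357,98),.062),("pbR",(570,98),.062),("bed edgeL",(330,552),.062),("bed edgeR",(740,557),.062),("slide L",(350,487),.062),("slide R",(537,489),.062),("slot",(498,240),.066)):
    print(n,w(c,z))
# compare prediction if bar is on dial axis
y=np.radians(-1.9);o=np.array([.6013,-.2668,0]);M=np.array([[np.cos(y),-np.sin(y),0],[np.sin(y),np.cos(y),0],[0,0,1]])
X=np.array([[-.0215,.011,.068],[-.0215,-.011,.068],[-.080,0,.062],[-.008,.011,.062],[-.008,-.011,.062]])@M.T+o
print((proj("wrist",X,P)-[246,79])*560/145+[220,0]);print(X)
```

```text
toeL [ 0.5783 -0.255   0.068 ]
toeR [ 0.5778 -0.2777  0.068 ]
toe mid [ 0.5781 -0.2664  0.068 ]
toeback L [ 0.604  -0.2554  0.064 ]
toeback R [ 0.604  -0.2782  0.064 ]
plate corners [ 0.5865 -0.2335  0.062 ]
pcR [ 0.5854 -0.2833  0.062 ]
pbL [ 0.6437 -0.2351  0.062 ]
pbR [ 0.6436 -0.2825  0.062 ]
bed edgeL [ 0.522  -0.2372  0.062 ]
bed edgeR [ 0.521  -0.3089  0.062 ]
slide L [ 0.5361 -0.2399  0.062 ]
slide R [ 0.5357 -0.2736  0.062 ]
slot [ 0.5946 -0.2665  0.066 ]
[[438.8399 284.6632]
 [552.5062 287.4682]
 [483.7998 554.5567]
 [443.8384 257.9446]
 [552.4143 260.5894]]
[[ 0.5802 -0.2551  0.068 ]
 [ 0.5794 -0.2771  0.068 ]
 [ 0.5213 -0.2641  0.062 ]
 [ 0.5937 -0.2555  0.062 ]
 [ 0.5929 -0.2775  0.062 ]]
```

Run:
```python
from h import *
P=np.load("P1.npy")
a,b,t=[onz("wrist",u,z,P) for u,z in(((363,135),.02),((327,142),.02),((263,151),.001))]
print("w1 gauge",(a+b)/2,t)
ctrl.move_l([.42,-.268,.25],vel=.25)
G=-81.6;p=np.array([.4055,-.240,.003])
n=np.array([.41,-.25,.2])
q=ctrl.ik(n,R(G));print(q,ctrl.current_q(),ctrl.current_t())
```

```text
w1 gauge [ 0.4066 -0.2369  0.02  ] [ 0.4255 -0.3705  0.001 ]
[-38.5025  17.6524  97.9897  -0.      64.3579 -46.9025] [-68.3061  10.1949 121.8769  61.945   48.1125 -22.0545] 19.9667
```

Run:
```python
from h import *
G=-81.7;p=np.array([.4063,-.2382,.003])
n=np.array([.41,-.25,.2])
ctrl.movej(ctrl.ik(n,R(G)))
ctrl.goto(p+[0,0,.07],R(G))
print("contact",ctrl.move_l(p,vel=.08,contact_N=8),ctrl.current_tool_pos(),ctrl.current_t())
ctrl.command_gripper(0);print("grip",ctrl.current_grip_width()*91,ctrl.current_grasp_force(),ctrl.current_tool_pos())
f0=ctrl.current_contact_force()
ctrl.move_l(p+[0,0,.13],vel=.15);ctrl.sleep(.2);print(f0,ctrl.current_contact_force(),ctrl.current_grip_width()*91)
ctrl.goto([.385,-.262,.13],R(-1.6));print(ctrl.current_q(),ctrl.current_t())
cv2.imwrite("pics/s2.png",ctrl.read_camera("scene"))
```

```text
contact False [ 0.4065 -0.2384  0.0034] 22.6167
grip 19.55140863035432 29.990849196910858 [ 0.4063 -0.2382  0.003 ]
[-0.2228  0.1044 -0.3623] [-0.205  -0.1823 -1.3203] 20.07839023904445
[ -41.5842   22.321   104.8243    0.0002   52.8649 -129.9147] 26.2833
```

```bash
cat >> h.py <<'E'
Y=-1.6;O=np.array([.601,-.267])
def at(tipx,z):
    "TCP for gauge tip at machine x = tipx (m)"
    s=tipx-.135;a=np.radians(Y);return np.array([O[0]+s*np.cos(a),O[1]+s*np.sin(a),z])
E
python3 - <<'E'
from h import *
ctrl.move_l(at(-.08,.085),vel=.1)
ctrl.move_l(at(-.045,.073),vel=.1)
ctrl.sleep(.2);f0=ctrl.current_contact_force()
print("down",ctrl.move_l(at(-.045,.0635),vel=.02,contact_N=2.5),ctrl.current_tool_pos(),ctrl.current_contact_force()-f0,ctrl.current_t())
z=ctrl.current_tool_pos()[2]
ctrl.move_l(at(-.022,z),vel=.06);ctrl.sleep(.1)
print(ctrl.current_tool_pos(),ctrl.current_contact_force()-f0,ctrl.current_t())
cv2.imwrite("pics/s3.png",ctrl.read_camera("scene"))
t=cv2.imread("pics/s3.png");cv2.imwrite("pics/s3c.png",cv2.resize(t[230:350,290:450],None,fx=5,fy=5,interpolation=cv2.INTER_CUBIC))
E
```

```text
down True [ 0.4209 -0.262   0.064 ] [ 1.3498 -0.681   2.6009] 28.1
[ 0.4443 -0.2627  0.0641] [ 3.0341 -0.5944  5.1556] 28.7417
```

View pics/s3c.png

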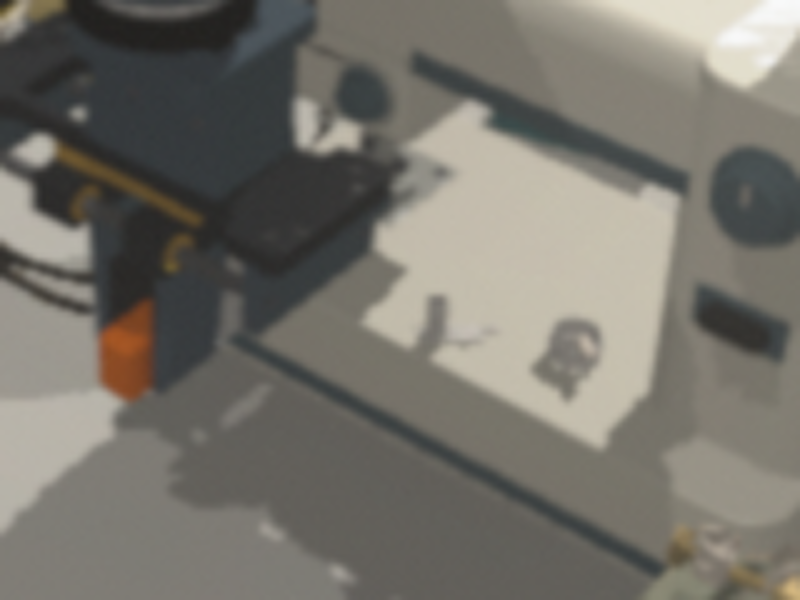

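The blade and foot are hidden behind the gripper in this view, so I'll go by force. Pressing on the overhanging handle would tip the nose up, so I'll ease off before sliding in.

Run:
```python
from h import *
z=.0649
for x in np.arange(-22,-4.9,1.0):
    ctrl.move_l(at(x/1000,z),vel=.02);ctrl.sleep(.03)
    a=ctrl.current_tool_pos();print(x,round((a[0]-at(0,0)[0])*1000,2),a[2],ctrl.current_contact_force(),ctrl.current_wrist_torque())
print(ctrl.current_t(),ctrl.current_grip_width()*91)
```

```text
-22.0 -22.49 0.06472789873148271 [ 0.7687 -0.2703 -0.8306] [0.0605 0.0191 0.0576]
-21.0 -21.06 0.06482073846386682 [-0.4365  0.034  -1.3852] [-0.0339  0.0814  0.0155]
-20.0 -19.96 0.0649024890804753 [-0.0249  0.1945 -0.9264] [ 0.0401  0.0336 -0.0028]
-19.0 -18.95 0.06490129930621433 [ 1.0207 -0.6031 -1.7398] [ 0.0265  0.0051 -0.0723]
-18.0 -17.98 0.06486219760840854 [ 0.3557  0.2126 -0.5821] [ 0.0545  0.0465 -0.0298]
-17.0 -16.96 0.06490246958057574 [ 0.9919 -0.7632 -1.2413] [ 0.0593  0.0547 -0.0165]
-16.0 -15.98 0.06488034959783977 [ 1.2879  0.9024 -1.1876] [0.0209 0.1019 0.0467]
-15.0 -15.14 0.06481574184919506 [-0.0331  1.3065 -2.9814] [-0.0132  0.4055  0.0574]
-14.0 -14.19 0.06480234500575854 [-2.1843  0.3236 -3.0233] [0.0906 0.7371 0.0392]
-13.0 -13.24 0.064791798200393 [-3.9582 -0.1036 -5.2654] [0.0654 1.1106 0.0339]
-12.0 -11.93 0.0648847807992196 [-2.2726 -0.0001 -4.8618] [0.1091 0.9745 0.0297]
-11.0 -11.0 0.06487470802577099 [-3.465  -0.56   -3.4696] [ 0.1036  1.1311 -0.0036]
-10.0 -10.04 0.06489955788820159 [-3.8843 -0.0032 -4.0731] [0.1458 1.2294 0.0513]
-9.0 -9.1 0.0648828571045514 [-5.7986  0.3961 -2.7582] [0.1296 1.3404 0.0394]
-8.0 -8.24 0.06490379910343663 [-5.8934  0.1166 -0.5819] [ 0.1767  1.5115 -0.0126]
-7.0 -6.93 0.06496500752655175 [-3.0359  1.3252 -1.4656] [0.2002 1.1751 0.0644]
-6.0 -6.03 0.064955100519446 [-5.2758  1.8978 -1.3124] [ 0.1544  1.3187 -0.0171]
-5.0 -5.11 0.06494836483012445 [-6.0385  0.364  -0.3909] [0.154  1.3828 0.008 ]
33.8917 19.630141318541295
```

Run:
```python
from h import *
ctrl.move_l(at(-.019,.0649),vel=.04)
z=.0645;ctrl.move_l(at(-.0185,z),vel=.02);ctrl.sleep(.15)
def tq():
    v=[]
    for _ in range(4): ctrl.sleep(.02);v.append([ctrl.current_wrist_torque()[1],ctrl.current_contact_force()[0],ctrl.current_contact_force()[2]])
    return np.mean(v,0)
b=None
for x in np.arange(-18,-8,.5):
    ctrl.move_l(at(x/1000,z),vel=.03);v=tq()
    print(x,round((ctrl.current_tool_pos()[0]-at(0,0)[0])*1000,2),v,round(ctrl.current_t(),2))
    if b is not None and v[0]-b>.5: break
    if x==-17: b=v[0]
```

```text
-18.0 -17.87 [ 0.0878 -3.032   6.3522] 35.11
-17.5 -17.46 [ 0.1379 -3.2245  6.1072] 35.42
-17.0 -16.96 [ 0.1496 -3.6172  6.9309] 35.74
-16.5 -16.47 [ 0.1865 -3.5113  6.5621] 36.06
-16.0 -16.01 [ 0.1622 -3.5018  6.5089] 36.38
-15.5 -15.53 [ 0.1894 -3.4333  6.3842] 36.69
-15.0 -15.05 [ 0.1857 -3.4353  6.424 ] 37.01
-14.5 -14.58 [ 0.1775 -3.1441  6.7012] 37.33
-14.0 -14.06 [ 0.2165 -4.1051  7.149 ] 37.64
-13.5 -13.75 [ 0.4545 -5.2907  7.7715] 37.96
-13.0 -13.45 [ 0.694  -6.307   8.2286] 38.27
```

Run:
```python
from h import *
z=.0649
def st(n):
    ctrl.sleep(.15);p=ctrl.current_tool_pos();print(n,round((p[0]-at(0,0)[0])*1000,2),round((p[1]-at(0,0)[1])*1000,2),p[2],ctrl.current_contact_force(),ctrl.current_wrist_torque(),round(ctrl.current_t(),2))
for x in(-10,-8,-6,-4,-2,-.7): ctrl.move_l(at(x/1000,z),vel=.02);st(x)
print(at(-.0007,0)-at(0,0),ctrl.current_eef_rot())
s=ctrl.read_camera("scene");t=ctrl.read_camera("top");cv2.imwrite("pics/s4.png",s);cv2.imwrite("pics/t4.png",t)
cv2.imwrite("pics/m4.png",np.hstack([cv2.resize(i,None,fx=5,fy=5,interpolation=cv2.INTER_CUBIC) for i in(s[225:335,330:410],t[170:280,280:360])]))
```

```text
-10 -10.7 0.64 0.06478966124776589 [-5.7199  0.2889  5.0389] [0.0034 0.9509 0.0242] 38.73
-8 -9.19 0.77 0.06480127107091738 [-9.5621  1.7781  8.1192] [0.089  1.4258 0.0424] 39.12
-6 -7.18 0.76 0.06477445996226143 [-9.8914  1.3291  9.3055] [0.142  1.4231 0.0312] 39.52
-4 -5.29 0.75 0.06477408633584707 [-9.993   1.2477  9.3008] [0.1627 1.5242 0.0077] 39.92
-2 -3.47 0.71 0.06478439983508333 [-10.4565   1.6167  10.6956] [0.2234 1.7679 0.0452] 40.33
-0.7 -2.34 0.73 0.06481218752460029 [-12.25     1.3172  11.7472] [0.1659 1.9358 0.0208] 40.73
[-0.0007  0.      0.    ] [[-0.9996  0.0277 -0.0036]
 [ 0.0277  0.9996  0.0018]
 [ 0.0036  0.0017 -1.    ]]
```

View pics/m4.png

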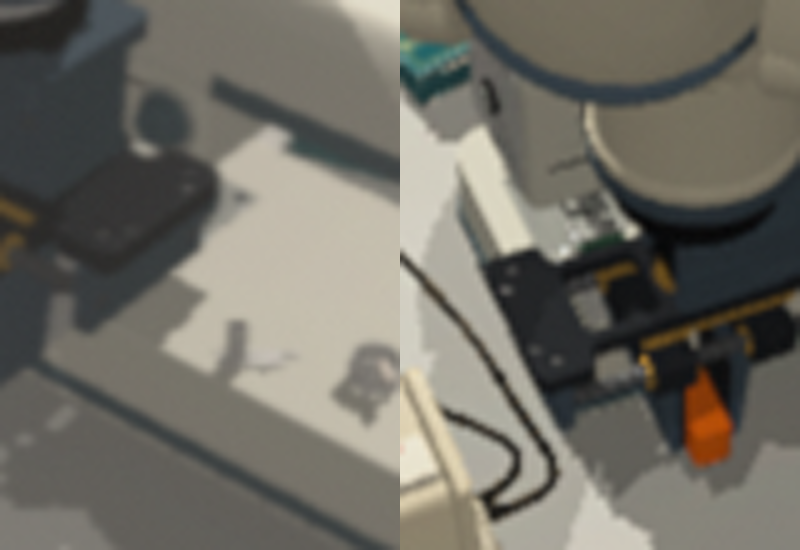

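The top view shows the green band just in front of the foot's toe at panel (600,238), full image about (320,218). The gauge is under the middle of the foot, and it lags its command by about 1.6 mm. I'll finish the advance and check there.

Run:
```python
from h import *
off=np.array([0,-.0006,0])
for c in(.0004,.0012):
    ctrl.move_l(at(c,.0649)+off,vel=.02);ctrl.sleep(.25);p=ctrl.current_tool_pos();x=(p[0]-at(0,0)[0])*1000
    print(c,x,(p[1]-at(0,0)[1])*1000,p[2],ctrl.current_contact_force(),ctrl.current_t())
    if x>-1: break
ctrl.sleep(.5);p=ctrl.current_tool_pos();x=(p[0]-at(0,0)[0]);print(x*1000,ctrl.current_grip_width()*91,ctrl.current_grasp_force())
t=np.mean([ctrl.read_camera("top").astype(float) for _ in range(4)],0).astype(np.uint8);cv2.imwrite("pics/t5.png",t)
a=np.radians(Y)
def m(s,y,z): return [O[0]+s*np.cos(a)-y*np.sin(a),O[1]+s*np.sin(a)+y*np.cos(a),z]
x0,y0,k=290,190,10
pts={"toeL":m(-.0215,.011,.068),"toeR":m(-.0215,-.011,.068)}
for e in(0,.0023,.005):
    for s in(.016,.03): pts[f"e{e} s{s}"]=m(x+e-s,0,.0635+s/6)
for n,X in pts.items(): print(n,(proj("top",X)[0]-[x0,y0])*k)
c=t[y0:y0+60,x0:x0+60];cv2.imwrite("pics/t5c.png",cv2.resize(c,None,fx=k,fy=k,interpolation=cv2.INTER_NEAREST))
f=c.astype(int);g=(f[...,1]-f[...,2]>15)&(f[...,1]-f[...,0]>5);print(np.argwhere(g)[:,::-1].tolist())
```

```text
0.0004 -1.5316473435282307 0.3812855087605427 0.06474613691288825 [-13.3529   2.7568  12.734 ] 41.325
0.0012 -0.8062497673433922 0.3604959891178039 0.06478581822934679 [-13.6501   1.1374  14.63  ] 41.825
-0.7818884673167492 19.490269399190325 30.00364601612091
toeL [264.4401 285.0541]
toeR [344.6584 259.2879]
e0 s0.016 [297.8125 263.2377]
e0 s0.03 [318.2266 297.428 ]
e0.0023 s0.016 [294.4659 256.7277]
e0.0023 s0.03 [314.839  290.8433]
e0.005 s0.016 [290.5449 249.1004]
e0.005 s0.03 [310.8701 283.1286]
[[30, 27], [31, 27]]
```

View pics/t5c.png

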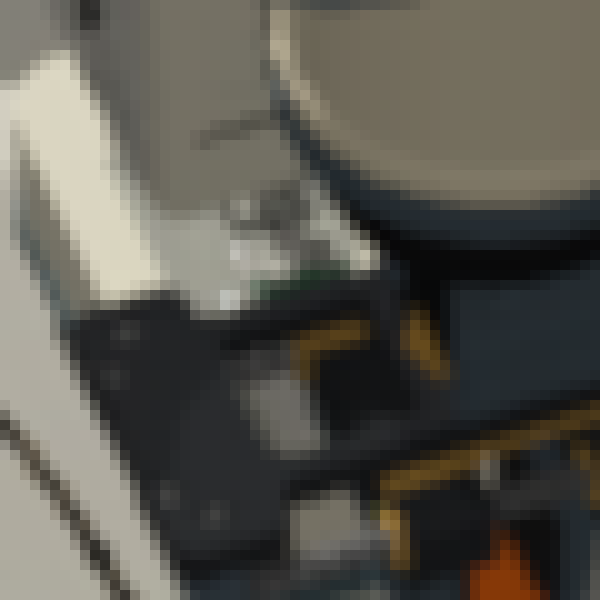

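The green band shows along the toe's front edge at panel (255..350, 265..295), which fits a tip about 1 mm behind the bar axis and a lift of about 3 mm. Fz has climbed to +14 N, so the handle is being pressed down. I'll raise it until that unloads, so that the blade lies flat.

Run:
```python
from h import *
p0=at(.0012,.0649)+[0,-.0006,0]
for z in np.arange(.0651,.0671,.0002):
    p0[2]=z;ctrl.move_l(p0,vel=.01)
    F=[];
    for _ in range(5): ctrl.sleep(.04);F.append(np.r_[ctrl.current_contact_force(),ctrl.current_wrist_torque()])
    F=np.mean(F,0);p=ctrl.current_tool_pos();print(round(z,4),round((p[0]-at(0,0)[0])*1000,2),round((p[1]-at(0,0)[1])*1000,2),p[2],F,round(ctrl.current_t(),1))
    if F[2]<1.5: break
```

```text
0.0651 -0.69 0.32 0.06485010168043737 [-12.213    1.5649  10.61     0.2858   2.0489   0.1061] 43.0
0.0653 -0.56 0.27 0.06490843345239981 [-10.7612   1.5061   6.7295   0.2198   1.8985   0.0649] 43.4
0.0655 -0.49 0.28 0.06493782122472289 [-8.718   1.438   2.2654  0.1675  1.7328  0.0729] 43.9
0.0657 -0.43 0.31 0.06499712934708092 [-7.6752  0.8455 -1.0873  0.1335  1.5894  0.032 ] 44.4
```

Run:
```python
from h import *
ctrl.sleep(.6);print(ctrl.current_tool_pos()-at(0,0),ctrl.current_contact_force(),ctrl.current_grasp_force(),ctrl.current_t())
print(ctrl.sign_off())
```

```text
[-0.0004  0.0003  0.065 ] [-7.6704  0.3428 -1.1344] 30.000009834766388 44.9583
the job is handed in; nothing more can be done
None
```

I handed the job in at 45 s: the dial is turned to its released stop, and the gauge is still gripped, flat on the bed under the middle of the foot. I worked out the lift of about 3 mm from force contact, since the cameras couldn't show it, but the top view shows the green band at the toe.

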